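# Set a plywood blank for sawing

### The job

Set the small plywood blank up for sawing by pushing it on the sawing board, never picking it up: its long edge must lie flat along the fence, and its hatched waste end must overhang the board's open right-hand end so that the pencil line stands just clear of that end, by a few millimetres. Clamp it there by pressing the toggle clamp's raised handle down until it locks and the rubber pad bears on the blank. Do not disturb the loose pencil, the wooden plane or the sanding block.

Things in the scene. Friction and masses are not known exactly. Their poses are not given: they have to be found in the camera images.
- saw_board: Wooden sawing board screwed to the bench, 28 mm thick, with a darker fence 17 mm thick, 16 mm high along its far side. Origin on the bench. x points away from the robot to the fence, y left, z up. Slab: x -0.100 to 0.125, y -0.150 (open right end) to 0.150, top z 0.028. Fence face at x = 0.045. A toggle clamp stands behind the fence at y = -0.110 (44 mm wide).
- bed_end (a point): point on the top edge of the sawing board's right-hand end, at (0.007, -0.150, 0.028) in the board's frame; the blank has to overhang here, towards the board's -y
- fence_face (a point): point at the foot of the fence's working face, midway along it, at (0.045, 0, 0.028) in the board's frame; the face runs along the board's y
- blank: Thin plywood blank flat on the bed: 76 (x) by 150 (y) by 8 mm, 50 to 85 g. Origin: centre of its underside. y runs along it to the left; its -y end is the waste end with four slanting pencil strokes; its +x edge goes to the fence. Starts 5 to 40 mm off the fence, turned up to 0.15 rad, wholly on the board. Slides under less than 1 N.
- cut_line (a point): middle of the pencil line across the blank's top, 30 mm from its -y (waste) end, at (0, -0.045, 0.008) in the blank's frame. It belongs a few millimetres beyond bed_end, on the board's -y side.
- clamp_handle (a joint): hinge of the toggle clamp's handle in rad: 0 open (handle raised 50 degrees, pointing up and away from the robot; clamp arm raised 64 degrees), 0.873 at dead centre (handle level), about 0.93 locked on its stop. Grows as the handle is pressed down; pressed slowly it takes 1 to 6 N. It stays where it is left while open and locks itself only past dead centre.
- handle_grip (a point): on the upper side of the handle's black round grip (17 mm thick, 50 mm long), at its middle. In the board's frame: open (0.120, -0.110, 0.101), locked about (0.143, -0.110, 0.067). The grip's raised end is at about (0.140, -0.110), 0.117 above the bench, when open; pressed straight down there, it is locked with its top at about z = 0.066.
- pad_tip (a point): underside of the clamp's sprung rubber pad, 15 mm across, at the end of the clamp arm. Open, it hangs beside the fence's top at about (0.027, -0.110, 0.092) in the board's frame; locked, it presses on the blank with 5 to 10 N at (0.015, -0.110), 40 mm in from the board's end.
- pencil: carpenter's pencil, 174 mm long, lying on the board behind the fence, left of the clamp; leave it alone
- block_plane: small wooden plane, 52 x 150 x 80 mm, on the bench to the right; leave it alone
- sanding_block: cork sanding block, 60 x 97 x 26 mm, on the bench to the right; leave it alone
Not all that is in view belongs to the job. What is shaped like the blank but blue is not meant.

How it is judged (in metres and radians):
At the end, for the whole second after the job is handed in: The blank lies flat along the fence (gap under 3.5 mm, within 2 degrees), its pencil line 0 to 10 mm beyond the board's right-hand end; the clamp handle is past dead centre (over 0.875 rad), the pad presses on the blank with over 3 N, and the blank is at rest (y of cut_line in the frame of saw_board between -0.16 and -0.15 m and x of blank in the frame of saw_board above 0.0035 m and angle between the y axis of blank and the y axis of saw_board, either way round below 0.035 rad and angle between blank's own z axis and vertical below 0.03 rad and value of joint clamp_handle above 0.875 rad and contact force between clamp_pad and blank above 3 N and linear speed of blank below 0.01 m/s); the robot touches nothing.
It fails at once if the blank is lifted or tipped off the bed (z of blank in the frame of saw_board above 0.036 m or z of blank in the frame of saw_board below 0.018 m or angle between blank's own z axis and vertical above 0.15 rad).
It fails at once if the pencil, the plane or the sanding block is moved by more than 15 mm (distance of any of pencil, block_plane, sanding_block from where it was at the start of the episode above 0.015 m).
It also fails if it takes over 58 s, if anything falls off the work surface, if the arm or the gripper's body presses on something with over 40 N, if the wrist force passes 120 N, or if a joint passes its speed limit or range.

### The arm

A 6-joint arm with a two-finger parallel gripper is mounted at the origin on the work surface; the furniture and walls round the work are solid. World frame = base frame: x ahead of the robot, y to its left, z up, the work surface at z = 0. Lengths are in mm, angles in rad, forces in N, time in s.
With the tool pointing down it reaches from about 300 to 775 mm from the base axis. Payload 14.6 kg.
Tool frame: the origin (TCP) lies midway between the tips of the shut fingers; the grasp point (between the pads) lies 19 mm behind it (manip.grip_point_offset is the distance from the TCP to the grasp point, in mm); x points along the fingers, z is the direction in which the jaws open and shut, and the axes are right-handed (so a half turn about x gives the same grasp; the last joint's range is limited). The gripper opens to 94 mm and grips with 3 to 60 N. Pads are 16 mm wide; open, the fingers measure 119 mm over their backs; the gripper's body (75 mm by 177 mm) begins 78 mm behind the grasp point.
Start: joints at [1.042, 0.3, 1.521, -0, 1.321, -0.067], TCP at [245.054, 492.38, 205.446] pointing down, gripper open.
Joint ranges: [-3.03, 3.03], [-0.79, 2.21], [0.23, 2.52], [-1.04, 4.18], [0, 3.07], [-2.55, 2.55]. Speed limits (rad/s): [2.22, 2.22, 2.57, 3.14, 3.14, 3.14].

### API

Orientations are given as [roll, pitch, yaw] about the fixed x, y, z axes, in that order (R = Rz(yaw) Ry(pitch) Rx(roll)).
In Python, from cell import manip, camera, calibration, order gives the robot as it stands.
- The arm moves only by the tool jog_arm, never from a script. Its arguments are lists of equal length, an entry for each row: "turn": the turn, a rotation vector about the tool's x, y, z in degrees, a list of three; "dp": the shift along the tool's x, y, z in cm, a list of three; "gripper": the closure, from 0 (fully open) to 1 (shut). In form: {"turn": [[ax, ay, az], ...], "dp": [[tx, ty, tz], ...], "gripper": [gripper, ...]}. A call has 1 to 8 rows; each row shifts and turns the pose as measured when the row begins, along the tool's axes as they then stand; what a row does not reach is not made up. A row lasts 1/8 s, in which the tool goes at most 62.5 mm and 10.7 degrees, less where a joint would pass 70% of its speed; a pose out of reach is approached as far as the arm can. A call is refused whole if a number of a shift passes 6.25 or a number of a turn 10.7, either way. A call with a gripper value outside its range is refused whole. The fingers move at their own pace and stop on an object; "grip_force" is the grip in N (left out, the last holds). Time passes only in rows, so rows that do not move let the fingers close. It gives the time, the measured TCP pose, the force and the opening at its end, in the units of the state.
- manip.read_state(): the state, without advancing time (a new reading comes with each control period).
- camera(name): name is "side" or "top"; returns (picture, depth): 420x560x3 uint8, red, green, blue; 420x560 float32, mm along the optical axis (not along the pixel's ray), 0 where there is no reading.
- calibration(name): a dict with "K" (3x3 intrinsics, pixels), "distortion" ([k1, k2, p1, p2, k3] as OpenCV has them; the pictures are not rectified), "world_from_camera" (4x4, takes a point from camera to world coordinates). Camera axes: x right, y down, z forward; pixel columns grow to the right and rows downward; lengths in mm; the calibration is good to about 2 mm. A picture is of the moment at which its call begins. calibration takes no time and is no camera call.
- order.sign_off(): hands the job in, once; it reports no verdict.
The state is a dict: "clock": time; "joints": joint angles; "qd": joint speeds; "effort": joint torques, N m; "eef_pos": TCP position; "eef_rot": TCP orientation; "wrist_force": force on the tool from outside, world axes, zero at the start; "moment": the same for the moment, N m; "finger_gap": finger opening in mm.
Only numpy, scipy, OpenCV 4.12 (cv2) and the standard library are available. Lean on these libraries where they do the work, as an engineer would, in place of code of your own. Each camera call takes 0.05 s, during which the arm holds its last target.

## Working session

There is one attempt and no reset: what is moved stays moved. The work goes in short steps, Python scripts to look and compute and a tool call to move; the robot and the scene stay as the last step left them, time stands still between calls to the robot, and variables do not carry over. Pictures are saved under pics/ and viewed, and the job is handed in when it is done.

Besides the shell and the picture viewer there is one more tool, called after "Call:" as a command line: name --argument value ..., lists and objects as JSON in quotes. jog_arm: Moves the arm, as the interface text tells. Its arguments: {"type":"object","properties":{"turn":{"type":"array","items":{"type":"array","items":{"type":"number"}}},"dp":{"type":"array","items":{"type":"array","items":{"type":"number"}}},"gripper":{"type":"array","items":{"type":"number"}},"grip_force":{"type":"number"}},"required":["turn","dp","gripper"]}

```bash
mkdir -p pics; ls; python3 - <<'E'
from cell import manip,camera,calibration
import cv2,numpy as np
print(manip.read_state())
for n in("side","top"):
    p,d=camera(n); cv2.imwrite(f"pics/{n}0.png",p[:,:,::-1]); np.save(f"pics/{n}0d.npy",d)
    c=calibration(n); print(n,c)
E
```

```text
pics
{'clock': 0.0, 'joints': array([ 1.04242202e+00,  3.00466958e-01,  1.52161641e+00,  4.02161796e-06,
        1.32068925e+00, -6.65894384e-02]), 'qd': array([-1.05250543e-03, -7.71095406e-04,  6.63236548e-05,  1.36253673e-03,
       -1.20919140e-03, -6.81234217e-04]), 'effort': array([-3.08123317e-04, -5.31819284e+01, -3.52724111e+01,  7.07415864e-02,
        2.44884094e-02, -6.26700739e-05]), 'eef_pos': array([244.90824602, 492.15600937, 204.873658  ]), 'eef_rot': array([ 3.07170201,  1.56961636, -2.10247284]), 'wrist_force': array([-0.26799964,  0.11482475,  0.36472179]), 'moment': array([ 0.02219441, -0.04204492,  0.0201361 ]), 'finger_gap': 93.61499342157232}
side {'K': array([[381.46406666,   0.        , 282.00907838],
       [  0.        , 381.46406666, 209.78871684],
       [  0.        ,   0.        ,   1.        ]]), 'distortion': array([0.03112974, 0.        , 0.        , 0.        , 0.        ]), 'world_from_camera': array([[ 9.99223631e-01,  2.69862913e-02, -2.87032298e-02,
         5.07005983e+02],
       [ 3.93759125e-02, -6.60161921e-01,  7.50090511e-01,
        -9.56928075e+02],
       [ 1.29338168e-03, -7.50638380e-01, -6.60712002e-01,
         8.42877035e+02],
       [ 0.00000000e+00,  0.00000000e+00,  0.00000000e+00,
         1.00000000e+00]])}
top {'K': array([[484.10646119,   0.        , 280.61593672],
       [  0.        , 484.10646119, 219.18368244],
       [  0.        ,   0.        ,   1.        ]]), 'distortion': array([0.04043979, 0.        , 0.        , 0.        , 0.        ]), 'world_from_camera': array([[ 1.36093136e-02, -9.93781586e-01,  1.10512198e-01,
         3.45908970e+02],
       [-9.99603780e-01, -1.62452208e-02, -2.29864215e-02,
        -5.24386808e+01],
       [ 2.46387774e-02, -1.10155582e-01, -9.93608916e-01,
         1.30866581e+03],
       [ 0.00000000e+00,  0.00000000e+00,  0.00000000e+00,
         1.00000000e+00]])}
```

View pics/top0.png

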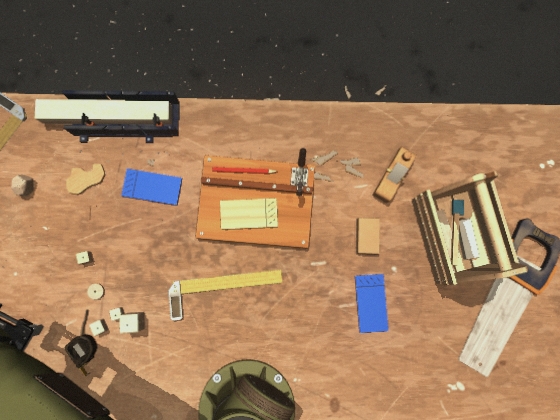

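View pics/side0.png

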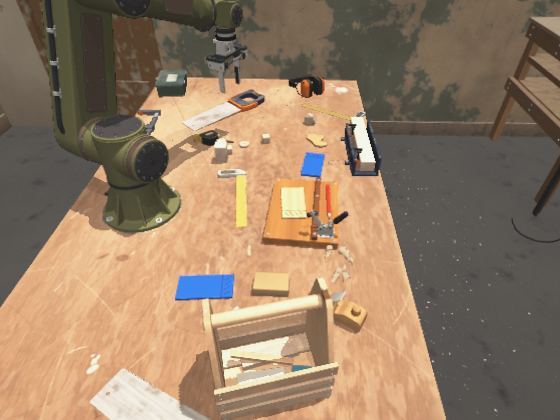

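The top view shows the orange board at about (255,202), with the pale yellow blank at (249,213) and its hatched end on the right. The clamp is at (301,175) and the pencil at (245,170). The blank-shaped pieces at (152,187) and (371,303) are blue, so they're decoys. The plane is at (395,175) and the cork block at (368,236). Next I'll enlarge this area and measure.

```bash
cat > h.py <<'E'
import cv2,numpy as np
from cell import manip,camera,calibration
def ray(n,uv):
    c=calibration(n); uv=np.asarray(uv,float).reshape(-1,1,2)
    q=cv2.undistortPoints(uv,c['K'],c['distortion']).reshape(-1,2)
    d=np.c_[q,np.ones(len(q))]@c['world_from_camera'][:3,:3].T
    return c['world_from_camera'][:3,3],d
def plane(n,uv,z):
    o,d=ray(n,uv); return o+d*((z-o[2])/d[:,2])[:,None]
def proj(n,P):
    c=calibration(n);T=np.linalg.inv(c['world_from_camera']);P=np.asarray(P,float).reshape(-1,3)
    r,_=cv2.Rodrigues(T[:3,:3]); return cv2.projectPoints(P,r,T[:3,3],c['K'],c['distortion'])[0].reshape(-1,2)
def snap(n,tag,box=None,s=5):
    p,d=camera(n); b=p[:,:,::-1].copy(); cv2.imwrite(f"pics/{n}{tag}.png",b); np.save(f"pics/{n}{tag}d.npy",d)
    if box: x0,y0,x1,y1=box; cv2.imwrite(f"pics/{n}{tag}c.png",cv2.resize(b[y0:y1,x0:x1],None,fx=s,fy=s,interpolation=cv2.INTER_CUBIC))
    return b,d
E
python3 - <<'E'
import cv2,numpy as np
from h import *
b=cv2.imread("pics/top0.png"); cv2.imwrite("pics/topc.png",cv2.resize(b[145:255,185:325],None,fx=5.5,fy=5.4,interpolation=cv2.INTER_CUBIC))
hsv=cv2.cvtColor(b,cv2.COLOR_BGR2HSV)
for y,x in[(235,215),(212,235),(150,260),(172,220),(200,205),(245,290),(262,260)]: print((x,y),hsv[y,x])
E
```

```text
(215, 235) [ 13 166 215]
(235, 212) [ 32  67 230]
(260, 150) [ 14 115 208]
(220, 172) [ 12 166 166]
(205, 200) [ 13 164 216]
(290, 245) [ 13 166 187]
(260, 262) [ 13 129 194]
```

View pics/topc.png

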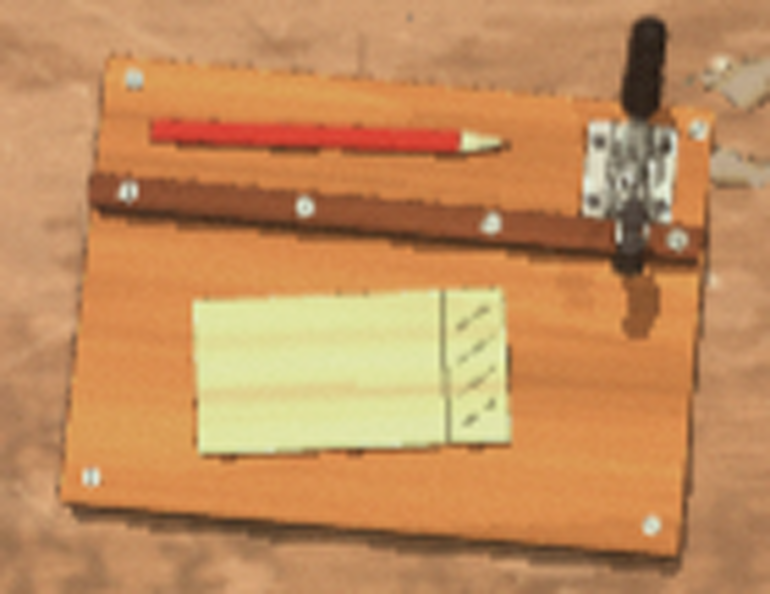

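The crop confirms the blank: hatching and pencil line at the right end, pencil line at crop x≈445. Next come the board and blank corners.

```bash
cat >> h.py <<'E'
def quad(mask):
    cs,_=cv2.findContours(mask,cv2.RETR_EXTERNAL,cv2.CHAIN_APPROX_NONE)
    c=max(cs,key=cv2.contourArea); return c,cv2.minAreaRect(c)
def blankmask(b):
    h=cv2.cvtColor(b,cv2.COLOR_BGR2HSV)
    m=cv2.inRange(h,(22,25,140),(45,140,255)); m[:, :180]=0;m[:,335:]=0;m[:150]=0;m[262:]=0
    return cv2.morphologyEx(m,cv2.MORPH_CLOSE,np.ones((5,5)))
def fitlines(c,corners):
    # refine: contour points near each side (middle 80%), fit line, intersect
    L=[]
    P=c.reshape(-1,2).astype(np.float32)
    for i in range(4):
        a,b=corners[i],corners[(i+1)%4]; e=b-a; n=np.linalg.norm(e); e=e/n; nn=np.array([-e[1],e[0]])
        t=(P-a)@e; s=(P-a)@nn; k=(t>.12*n)&(t<.88*n)&(abs(s)<4)
        vx,vy,x,y=cv2.fitLine(P[k],cv2.DIST_HUBER,0,.01,.01).ravel(); L.append(((x,y),(vx,vy)))
    out=[]
    for i in range(4):
        (p,d),(q,f)=L[i-1],L[i]; t=np.linalg.solve(np.c_[d,-np.array(f)],np.array(q)-p); out.append(np.array(p)+t[0]*np.array(d))
    return np.array(out)
E
python3 - <<'E'
import cv2,numpy as np
from h import *
b=cv2.imread("pics/top0.png")
cr=np.array([(106,58),(712,110),(680,555),(62,500)],float)/[5.5,5.4]+[185-.41,145-.41]
W=plane("top",cr,28); print("board TL TR BR BL",W.round(1)); 
for i in range(4): print(np.linalg.norm(W[i]-W[(i+1)%4]).round(1),end=' ')
# board axes
y=(W[0]-W[1]+W[3]-W[2])[:2];x=(W[0]-W[3]+W[1]-W[2])[:2]
ay=np.arctan2(y[1],y[0])-np.pi/2; ax=np.arctan2(x[1],x[0]); print("\nyaw",ay,ax)
fe=np.array([(88,208),(697,263)],float)/[5.5,5.4]+[184.59,144.59]
F=plane("top",fe,28);print("fence foot z28",F.round(1), "yaw",np.arctan2(*(-(F[0]-F[1])[:2])) if 0 else np.arctan2((F[0]-F[1])[1],(F[0]-F[1])[0])-np.pi/2)
m=blankmask(b); c,r=quad(m); q=fitlines(c,cv2.boxPoints(r)); print("px",q.round(1)); B=plane("top",q,36); print(B.round(1)); print([np.linalg.norm(B[i]-B[(i+1)%4]).round(1) for i in range(4)])
E
```

```text
board TL TR BR BL [[ 657.6  126.5   28. ]
 [ 637.  -170.3   28. ]
 [ 414.5 -156.2   28. ]
 [ 437.   140.8   28. ]]
297.5 223.0 297.9 221.1 
yaw -0.07231494125191618 -0.06385466974283098
fence foot z28 [[ 581.8  133.    28. ]
 [ 559.5 -163.5   28. ]] yaw -0.07479218694906442
px [[219.7 200.7]
 [276.  198.6]
 [276.  225.7]
 [221.5 228.6]]
[[534.1  80.   36. ]
 [542.2 -68.9  36. ]
 [470.  -69.9  36. ]
 [460.1  73.4  36. ]]
[np.float64(149.1), np.float64(72.2), np.float64(143.7), np.float64(74.3)]
```

```bash
cat >> h.py <<'E'
from scipy.spatial.transform import Rotation as Ro
O=np.array([524.0,-13.9]); YAW=-0.070
def Rb(): c,s=np.cos(YAW),np.sin(YAW); return np.array([[c,-s],[s,c]])
def b2w(p): return O+Rb()@np.asarray(p,float)[:2]
def w2b(p): return (np.asarray(p,float)[...,:2]-O)@Rb()
def blank_pose(b):
    c,r=quad(blankmask(b)); q=fitlines(c,cv2.boxPoints(r)); return w2b(plane("top",q,36))
def plan(target_b,z,jaw='y'):
    """remaining shift in tool cm, turn in deg, to board-frame xy, z mm, jaw along board x|y"""
    s=manip.read_state(); R=Ro.from_euler('xyz',s['eef_rot']).as_matrix()
    g=np.append(b2w(target_b),z)
    j=np.append(Rb()@(np.array([0,1.]) if jaw=='y' else np.array([1.,0])),0)
    if j@R[:,2]<0: j=-j
    X=np.array([0,0,-1.]); D=np.c_[X,np.cross(j,X),j]
    tv=Ro.from_matrix(R.T@D).as_rotvec(degrees=True)
    print('clock',s['clock'],'tcp board',w2b(s['eef_pos']).round(1),'z',s['eef_pos'][2].round(1),'F',s['wrist_force'].round(1),'gap',s['finger_gap'].round(0))
    d=g-s['eef_pos']
    print('turn tool deg',tv.round(1),'dp tool now(cm)',(R.T@d/10).round(2),'dp with final axes',(D.T@d/10).round(2))
    print('tool axes z,y in board',(Rb().T@R[:2,2]).round(3),(Rb().T@R[:2,1]).round(3),'joints',s['joints'].round(2))
E
python3 - <<'E'
from h import *
b=cv2.imread("pics/top0.png")
B=blank_pose(b); print(B.round(1))
cr=np.array([(193,299),(503,289),(511,442),(202,455)],float)/[5.5,5.4]+[184.59,144.59]
H=w2b(plane("top",cr,36)); print("hand",H.round(1), "center",H.mean(0).round(1)); e=(H[0]-H[1]+H[3]-H[2]); print("yaw rel",np.arctan2(-e[0],e[1]))
cl=np.array([(443,291),(449,443)],float)/[5.5,5.4]+[184.59,144.59]; print("cutline",w2b(plane("top",cl,36)).round(1))
plan((-70,20),80,'y'); plan((-70,20),80,'x'); 
E
```

```text
[[  3.5  94.3]
 [ 22.  -53.6]
 [-49.9 -59.7]
 [-69.9  82.6]]
hand [[  5.4  94.7]
 [ 23.4 -53.6]
 [-51.6 -63.8]
 [-70.6  82.9]] center [-23.4  15.1]
yaw rel 0.12486746000578965
cutline [[ 19.9 -24.8]
 [-54.7 -34.2]]Traceback (most recent call last):
  File "<stdin>", line 7, in <module>
  File "h.py", line 51, in plan
    print('clock',s['clock'],'tcp board',w2b(s['eef_pos']).round(1),'z',s['eef_pos'][2].round(1),'F',s['wrist_force'].round(1),'gap',s['finger_gap'].round(0))
                                                                                                                                     ^^^^^^^^^^^^^^^^^^^^^
AttributeError: 'float' object has no attribute 'round'
```

```bash
sed -i "s/s\['finger_gap'\].round(0)/round(s['finger_gap'])/; s/s\['eef_pos'\]\[2\].round(1)/round(float(s['eef_pos'][2]),1)/" h.py; cat > pl.py <<'E'
import sys; from h import *
plan((float(sys.argv[1]),float(sys.argv[2])),float(sys.argv[3]),sys.argv[4])
E
python3 pl.py -96 15 150 y
```

```text
clock 0.1 tcp board [-313.8  485.3] z 204.9 F [ 0.4 -0.9  0.7] gap 94
turn tool deg [-22.4  -0.1  -0. ] dp tool now(cm) [  5.53 -38.08 -35.15] dp with final axes [  5.49 -21.78 -47.03]
tool axes z,y in board [0.382 0.924] [-0.924  0.382] joints [ 1.04  0.3   1.52 -0.    1.32 -0.07]
```

Call:
jog_arm --turn '[[-7.5, 0, 0], [-7.5, 0, 0], [-7.5, 0, 0], [0, 0, 0], [0, 0, 0], [0, 0, 0], [0, 0, 0], [0, 0, 0]]' --dp '[[0, 0, 0], [0, 0, 0], [0, 0, 0], [0, -2.4, -5.2], [0, -2.4, -5.2], [0, -2.4, -5.2], [0, -2.4, -5.2], [0, -2.4, -5.2]]' --gripper '[0, 0, 0, 0, 0, 0, 0, 0]'

```text
clock: 1.1
eef_pos: [350.8, 219.7, 202.7]
eef_rot: [2.602, 1.565, -2.161]
wrist_force: [1.7, 1.0, 0.0]
finger_gap: 93.8
```

```bash
python3 pl.py -96 15 150 y
```

```text
clock 1.1 tcp board [-189.1  221. ] z 202.7 F [1.7 1.  0. ] gap 94
turn tool deg [ 1.2 -0.3 -0.2] dp tool now(cm) [  5.35  -8.91 -20.75] dp with final axes [  5.27  -9.31 -20.6 ]
tool axes z,y in board [-0.02  1.  ] [-1.   -0.02] joints [ 0.47 -0.    1.88 -0.    1.27 -1.05]
```

Call:
jog_arm --turn '[[1.2, 0, 0], [0, 0, 0], [0, 0, 0], [0, 0, 0], [0, 0, 0], [0, 0, 0], [0, 0, 0]]' --dp '[[0.8, -1.8, -4], [0.8, -1.8, -4], [0.8, -1.8, -4], [0.8, -1.8, -4], [0.8, -1.8, -4], [0.8, -0.3, -1], [0, 0, 0]]' --gripper '[0, 0, 0, 0, 0, 0, 0]'

```text
clock: 1.98
eef_pos: [430.4, -6.2, 153.4]
eef_rot: [2.443, 1.565, -2.345]
wrist_force: [0.4, -0.2, -0.7]
finger_gap: 93.8
```

```bash
python3 pl.py -94 15 32 y
```

```text
clock 1.975 tcp board [-94.    1.1] z 153.4 F [ 0.4 -0.2 -0.7] gap 94
turn tool deg [-0.4 -0.3 -0.2] dp tool now(cm) [12.14 -0.03  1.44] dp with final axes [12.14  0.    1.39]
tool axes z,y in board [0.006 1.   ] [-1.     0.006] joints [-0.1   0.09  1.9  -0.01  1.16 -1.59]
```

Call:
jog_arm --turn '[[0, 0, 0], [0, 0, 0], [0, 0, 0], [0, 0, 0], [0, 0, 0], [0, 0, 0]]' --dp '[[3, 0, 1], [3, 0, 0.4], [3, 0, 0], [1.5, 0, 0], [1, 0, 0], [0, 0, 0]]' --gripper '[0, 0, 0, 0, 0, 0]'

```text
clock: 2.72
eef_pos: [430.7, 13.9, 37.2]
eef_rot: [2.932, 1.567, -1.851]
wrist_force: [-0.7, -0.2, 1.0]
finger_gap: 94.2
```

```bash
python3 pl.py -94 15 31.5 y; python3 - <<'E'
from h import *
snap("top","1",(185,145,325,255),5)
E
```

```text
clock 2.725 tcp board [-95.   21.2] z 37.2 F [-0.7 -0.2  1. ] gap 94
turn tool deg [-0.  -0.2 -0. ] dp tool now(cm) [ 0.57 -0.1  -0.62] dp with final axes [ 0.57 -0.1  -0.62]
tool axes z,y in board [0. 1.] [-1.  0.] joints [-0.05  0.28  2.   -0.01  0.87 -1.55]
```

View pics/top1c.png

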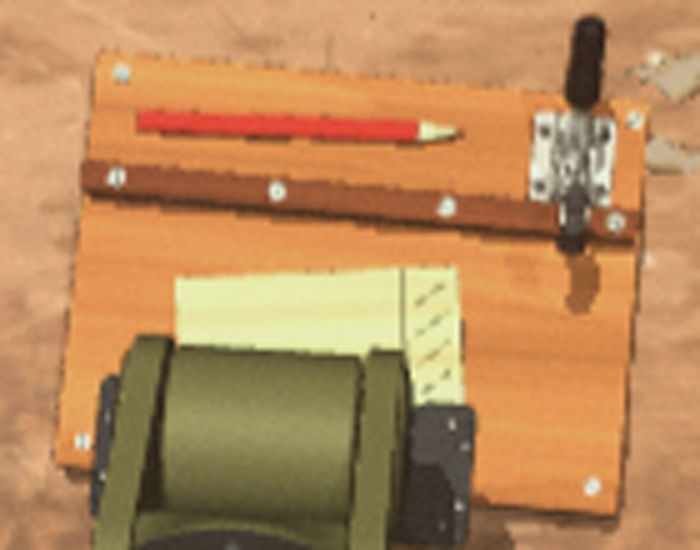

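The picture shows the gripper lowered just in front of the blank, which hasn't moved. Next I lower the last few millimetres and push towards the fence.

Call:
jog_arm --turn '[[0, 0, 0], [0, 0, 0], [0, 0, 0], [0, 0, 0], [0, 0, 0], [0, 0, 0], [0, 0, 0], [0, 0, 0]]' --dp '[[0.5, 0, -0.3], [0, 0, 0], [0, -0.7, 0], [0, -0.7, 0], [0, -0.7, 0], [0, -0.7, 0], [0, -0.7, 0], [0, 0, 0]]' --gripper '[0, 0, 0, 0, 0, 0, 0, 0]'

```text
clock: 3.78
eef_pos: [469.5, 7.9, 34.0]
eef_rot: [-2.475, 1.566, -0.974]
wrist_force: [-0.4, -0.9, -0.2]
finger_gap: 93.7
```

```bash
python3 pl.py -39 15 32 y
```

```text
clock 3.775 tcp board [-55.9  18. ] z 34.0 F [-0.4 -0.9 -0.2] gap 94
turn tool deg [-0.  -0.2  0.2] dp tool now(cm) [ 0.2  -1.69 -0.29] dp with final axes [ 0.2  -1.69 -0.3 ]
tool axes z,y in board [0.001 1.   ] [-1.  0.] joints [-0.06  0.35  1.9  -0.    0.88 -1.56]
```

Call:
jog_arm --turn '[[0, 0, 0], [0, 0, 0], [0, 0, 0], [0, 0, 0], [0, 0, 0]]' --dp '[[0.2, -0.3, 0], [0.1, -0.4, 0], [0, -0.4, 0], [0, -0.3, 0], [0, 0, 0]]' --gripper '[0, 0, 0, 0, 0]'

```text
clock: 4.4
eef_pos: [484.2, 6.9, 30.7]
eef_rot: [-2.553, 1.566, -1.053]
wrist_force: [0.2, 0.4, -0.1]
finger_gap: 94.2
```

```bash
python3 pl.py -39 15 32 y; python3 - <<'E'
from h import *
snap("top","2",(185,145,325,255),5)
snap("side","2",(250,160,360,260),6)
E
```

```text
clock 4.4 tcp board [-41.2  17.9] z 30.7 F [ 0.2  0.4 -0.1] gap 94
turn tool deg [-0.  -0.2  0.1] dp tool now(cm) [-0.13 -0.22 -0.3 ] dp with final axes [-0.13 -0.22 -0.29]
tool axes z,y in board [0. 1.] [-1.  0.] joints [-0.06  0.39  1.86 -0.    0.89 -1.56]
```

View pics/top2c.png

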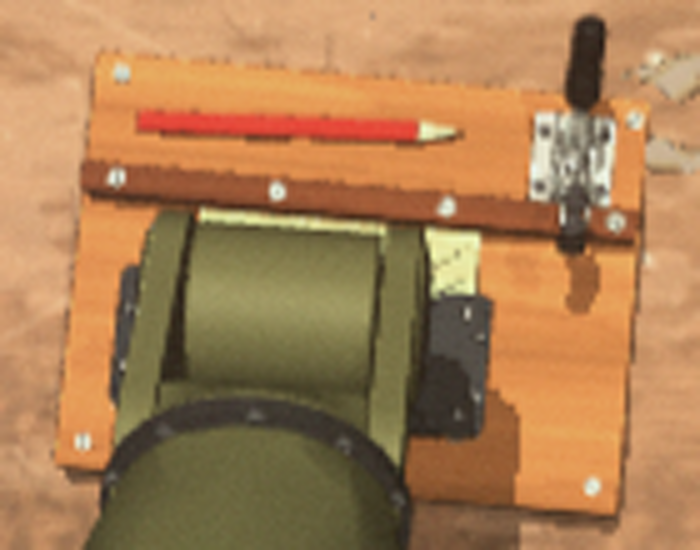

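View pics/side2c.png

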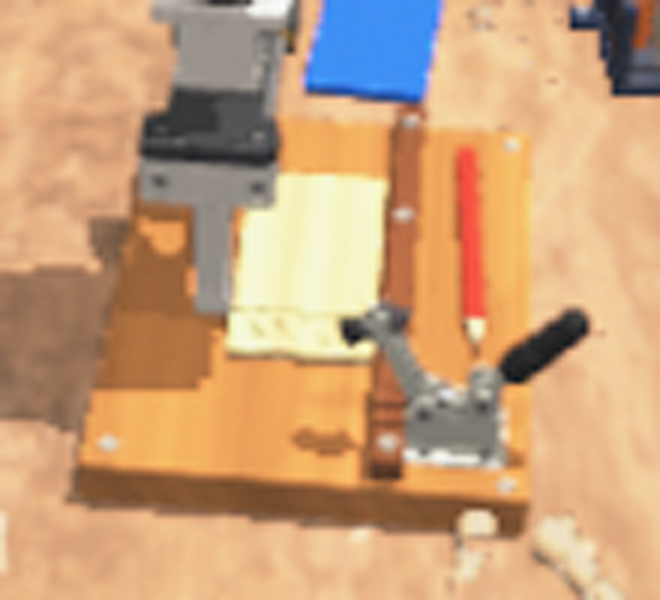

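The top view shows the blank square to the fence with only a sliver of gap. The waste end is at crop x≈480 and nothing else has moved. Next I retreat, raise, rotate the jaw by 90° and half close it, then push along the fence from the blank's left end.

Call:
jog_arm --turn '[[0, 0, 0], [0, 0, 0], [0, 0, 0], [0, 0, 0], [10, 0, 0], [10, 0, 0], [10, 0, 0], [10, 0, 0]]' --dp '[[0, 1, 0], [-3, 0.5, 0], [-4, 0, 1], [-2.5, 0, 3], [0, 0, 0], [0, 0, 0], [0, 0, 0], [0, 0, 0]]' --gripper '[0, 0, 0, 0.3, 0.68, 0.68, 0.68, 0.68]'

```text
clock: 5.5
eef_pos: [465.9, 49.9, 128.1]
eef_rot: [-2.143, 1.567, -1.361]
wrist_force: [-0.4, 0.2, 0.7]
finger_gap: 47.6
```

Call:
jog_arm --turn '[[10, 0, 0], [10, 0, 0], [10, 0, 0], [10, 0, 0], [10, 0, 0], [0, 0, 0]]' --dp '[[0, 0, 0], [0, 0, 0], [0, 0, 0], [0, 0, 0], [0, 0, 0], [0, 0, 0]]' --gripper '[0.68, 0.68, 0.68, 0.68, 0.68, 0.68]'

```text
clock: 6.25
eef_pos: [461.7, 49.9, 127.5]
eef_rot: [-1.632, 1.567, -1.752]
wrist_force: [0.0, 0.1, 0.9]
finger_gap: 30.2
```

```bash
python3 pl.py 3 118 50 x; python3 - <<'E'
from h import *
snap("top","3",(185,145,325,255),5)
E
```

```text
clock 6.25 tcp board [-66.6  59.3] z 127.5 F [0.  0.1 0.9] gap 30
turn tool deg [-2.8 -0.   0.2] dp tool now(cm) [7.72 6.24 6.67] dp with final axes [7.75 5.87 6.96]
tool axes z,y in board [ 0.999 -0.05 ] [0.05  0.999] joints [ 0.03  0.2   1.84 -0.    1.1   0.15]
```

View pics/top3c.png

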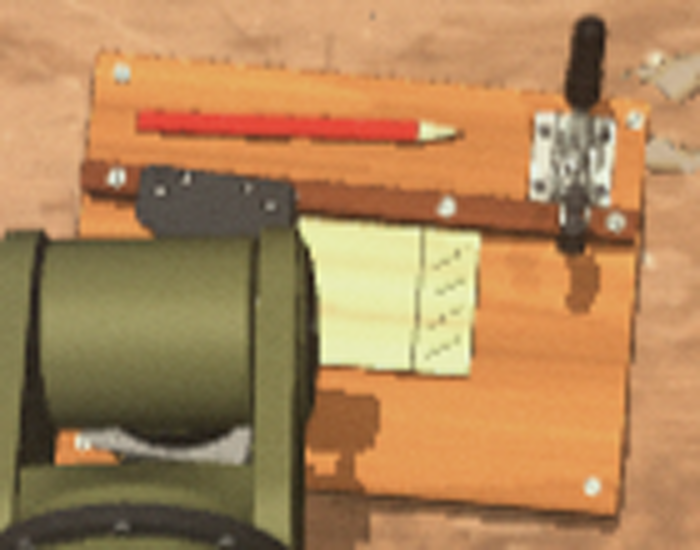

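```bash
python3 - <<'E'
from h import *
f=lambda P,z:w2b(plane("top",np.array(P,float)/5+[184.6,144.6],z)).round(1)
print("cut",f([(421,228),(413,370)],36)); print("corners",f([(480,232),(470,375)],36)); print("board end",f([(647,105),(617,515)],28)); print("fencefoot",f([(90,195),(630,243)],28))
E
```

```text
cut [[ 42.9 -32.5]
 [-33.2 -34.9]]
corners [[ 43.5 -64. ]
 [-33.3 -65.1]]
board end [[ 121.9 -148.1]
 [-100.  -149.1]]
fencefoot [[  46.5  145.1]
 [  46.  -144.8]]
```

Call:
jog_arm --turn '[[-2.8, 0, 0], [0, 0, 0], [0, 0, 0], [0, 0, 0], [0, 0, 0], [0, 0, 0], [0, 0, 0]]' --dp '[[0, 2.8, 2.3], [0, 2.5, 2.3], [3, 0, 2], [3, 0, 0], [2, 0, 0], [1, 0, 0], [0, 0, 0]]' --gripper '[0.68, 0.68, 0.68, 0.68, 0.68, 0.68, 0.68]'

```text
clock: 7.18
eef_pos: [533.5, 98.7, 35.2]
eef_rot: [-1.32, 1.567, -1.358]
wrist_force: [-0.3, -0.4, 0.6]
finger_gap: 30.6
```

```bash
python3 pl.py 3 95 32 x
```

```text
clock 7.175 tcp board [  1.6 112.9] z 35.2 F [-0.3 -0.4  0.6] gap 31
turn tool deg [1.8 0.1 0.2] dp tool now(cm) [ 0.33 -1.8   0.08] dp with final axes [ 0.32 -1.79  0.14]
tool axes z,y in board [0.999 0.032] [-0.032  0.999] joints [ 0.12  0.49  1.7  -0.    0.96  0.16]
```

Call:
jog_arm --turn '[[1.8, 0, 0], [0, 0, 0], [0, 0, 0], [0, 0, 0], [0, 0, 0], [0, 0, 0], [0, 0, 0], [0, 0, 0]]' --dp '[[0.3, 0, 0.1], [0.1, -0.8, 0], [0, -0.8, 0], [0, -0.8, 0], [0, -0.8, 0], [0, -0.8, 0], [0, -0.8, 0], [0, 0, 0]]' --gripper '[0.68, 0.68, 0.68, 0.68, 0.68, 0.68, 0.68, 0.68]'

```text
clock: 8.18
eef_pos: [532.0, 46.7, 33.6]
eef_rot: [-0.55, 1.565, -0.621]
wrist_force: [0.8, 0.5, 0.2]
finger_gap: 29.9
```

```bash
python3 pl.py 3 -23 32 x; python3 - <<'E'
from h import *
snap("top","4",(185,145,325,255),5)
E
```

```text
clock 8.175 tcp board [ 3.8 61. ] z 33.6 F [0.8 0.5 0.2] gap 30
turn tool deg [-0.   0.3  0.2] dp tool now(cm) [ 0.18 -8.4  -0.07] dp with final axes [ 0.16 -8.4  -0.08]
tool axes z,y in board [ 1.    -0.001] [0.001 1.   ] joints [ 0.02  0.47  1.72 -0.    0.94  0.09]
```

View pics/top4c.png

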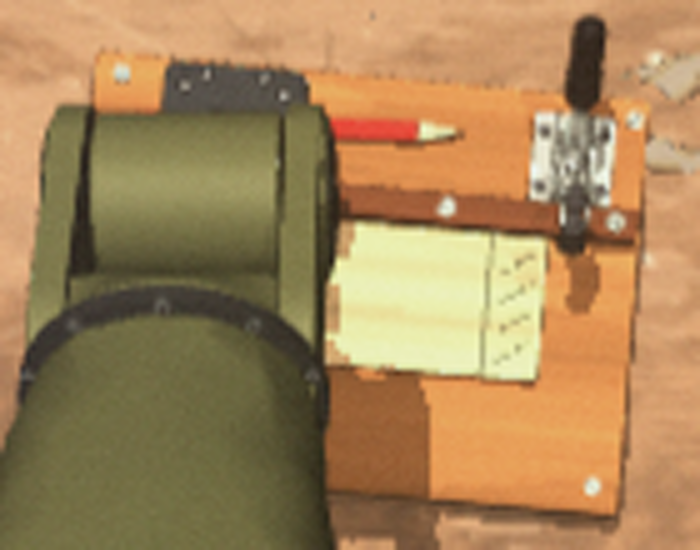

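Call:
jog_arm --turn '[[0, 0, 0], [0, 0, 0], [0, 0, 0], [0, 0, 0], [0, 0, 0], [0, 0, 0], [0, 0, 0], [0, 0, 0]]' --dp '[[0.1, -0.8, 0], [0.1, -0.8, 0], [0, -0.8, 0], [0, -0.8, 0], [0, -0.8, 0], [0, -0.8, 0], [0, -0.8, 0], [0, 0, 0]]' --gripper '[0.68, 0.68, 0.68, 0.68, 0.68, 0.68, 0.68, 0.68]'

```text
clock: 9.22
eef_pos: [527.9, -12.8, 31.6]
eef_rot: [-0.541, 1.565, -0.612]
wrist_force: [0.2, 0.5, -0.7]
finger_gap: 29.8
```

```bash
python3 pl.py 3 -23 32 x; python3 - <<'E'
from h import *
snap("top","5",(185,145,325,255),5)
f=lambda P,z:w2b(plane("top",np.array(P,float)/5+[184.6,144.6],z)).round(1)
print("cut in pic4",f([(491,232),(482,375)],36))
E
```

```text
clock 9.225 tcp board [3.8 1.4] z 31.6 F [ 0.2  0.5 -0.7] gap 30
turn tool deg [-0.   0.3  0.2] dp tool now(cm) [-0.04 -2.44 -0.08] dp with final axes [-0.04 -2.44 -0.08]
tool axes z,y in board [ 1. -0.] [0. 1.] joints [-0.09  0.46  1.74 -0.    0.93 -0.02]
cut in pic4 [[ 44.1 -69.9]
 [-32.7 -71.5]]
```

View pics/top5c.png

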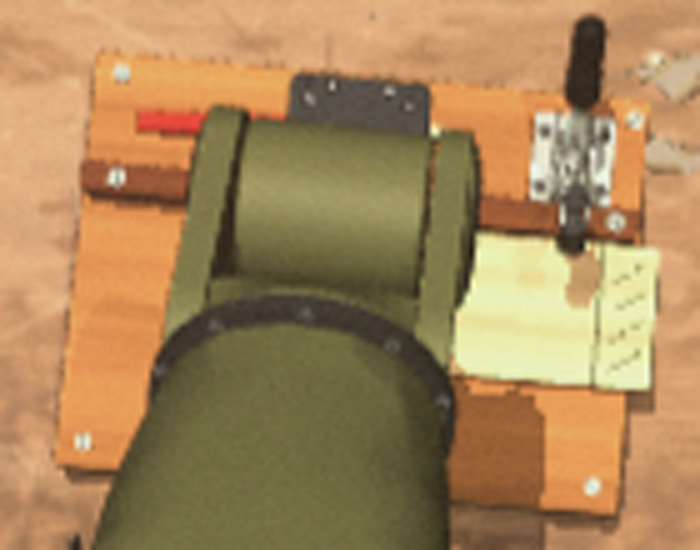

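The pencil line is at crop (598,315), still about 20 mm inside the board's end.

Call:
jog_arm --turn '[[0, 0, 0], [0, 0, 0], [0, 0, 0], [0, 0, 0], [0, 0, 0], [0, 0, 0]]' --dp '[[0, -0.5, 0], [0, -0.5, 0], [0, -0.4, 0], [0, -0.3, 0], [0, 0, 0], [0, 0, 0]]' --gripper '[0.68, 0.68, 0.68, 0.68, 0.68, 0.68]'

```text
clock: 10.02
eef_pos: [526.6, -30.2, 31.6]
eef_rot: [-0.528, 1.565, -0.598]
wrist_force: [0.5, -0.4, -0.5]
finger_gap: 30.3
```

```bash
python3 pl.py 3 -24 32 x; python3 - <<'E'
from h import *
b,_=snap("top","6",(255,165,335,255),7)
f=lambda P,z:w2b(plane("top",np.array(P,float)/5+[184.6,144.6],z)).round(1)
print("cut in pic5",f([(601,243),(595,387)],36))
E
```

```text
clock 10.025 tcp board [  3.8 -16.1] z 31.6 F [ 0.5 -0.4 -0.5] gap 30
turn tool deg [0.  0.3 0.2] dp tool now(cm) [-0.04 -0.79 -0.08] dp with final axes [-0.04 -0.79 -0.08]
tool axes z,y in board [1. 0.] [-0.  1.] joints [-0.13  0.46  1.74 -0.    0.93 -0.05]
cut in pic5 [[  43.3 -128.8]
 [ -33.9 -131.6]]
```

View pics/top6c.png

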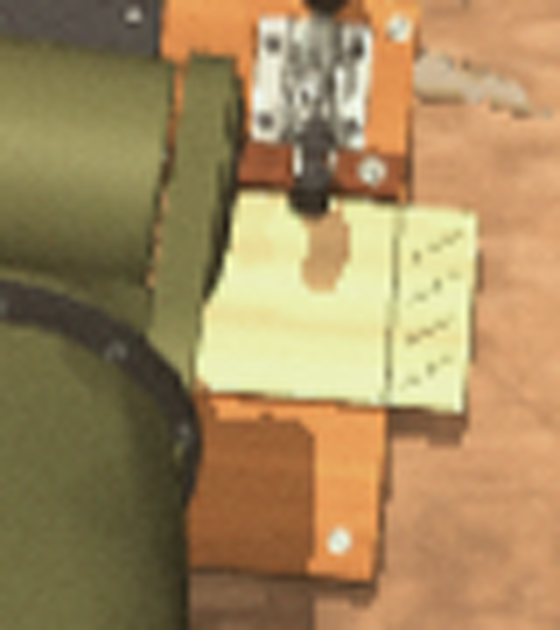

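```bash
python3 - <<'E'
from h import *
f=lambda P,z:w2b(plane("top",np.array(P,float)/7+[254.57,164.57],z)).round(1)
print("cut",f([(397,205),(386,405)],36),"waste end",f([(478,212),(463,412)],36),"board end",f([(417,40),(391,410),(374,582)],28))
E
```

```text
cut [[  43.  -146.1]
 [ -33.7 -147.9]] waste end [[  43.  -177.1]
 [ -33.8 -177.1]] board end [[ 109.2 -149.5]
 [ -34.5 -150.5]
 [-100.3 -149.1]]
```

The line measures about -147 and the board's end about -149.7, so it needs roughly 7.5 mm more.

Call:
jog_arm --turn '[[0, 0, 0], [0, 0, 0], [0, 0, 0], [0, 0, 0]]' --dp '[[0, -0.4, 0], [0, -0.35, 0], [0, 0, 0], [0, 0, 0]]' --gripper '[0.68, 0.68, 0.68, 0.68]'

```text
clock: 10.58
eef_pos: [526.1, -38.2, 31.6]
eef_rot: [-0.537, 1.565, -0.606]
wrist_force: [-0.1, -0.1, 0.2]
finger_gap: 30.3
```

Call:
jog_arm --turn '[[0, 0, 0], [0, 0, 0], [0, 0, 0], [-10, 0, 0], [-10, 0, 0], [-10, 0, 0], [-10, 0, 0], [-10, 0, 0]]' --dp '[[0, 1, 0], [-3, 0, -2], [-4, 0, -4], [-1.5, 0, -4], [0, 0, 0], [0, 0, 0], [0, 0, 0], [0, 0, 0]]' --gripper '[0.68, 0.68, 0.68, 0.3, 0, 0, 0, 0]'

```text
clock: 11.58
eef_pos: [423.7, -16.2, 119.3]
eef_rot: [-1.255, 1.564, -0.423]
wrist_force: [0.5, -0.0, -0.8]
finger_gap: 76.6
```

Call:
jog_arm --turn '[[-10, 0, 0], [-10, 0, 0], [-10, 0, 0], [-10, 0, 0], [0, 0, 0]]' --dp '[[0, 0, 0], [0, 0, 0], [0, 0, 0], [0, 0, 0], [0, 0, 0]]' --gripper '[0, 0, 0, 0, 0]'

```text
clock: 12.2
eef_pos: [423.8, -13.4, 119.6]
eef_rot: [-1.911, 1.563, -0.355]
wrist_force: [-0.6, 0.5, 0.3]
finger_gap: 94.0
```

```bash
python3 pl.py -60 -100 60 y; python3 - <<'E'
from h import *
b,_=snap("top","7",(255,165,335,255),7)
E
```

```text
clock 12.2 tcp board [-100.    -6.5] z 119.6 F [-0.6  0.5  0.3] gap 94
turn tool deg [ 3.1 -0.1  0.4] dp tool now(cm) [ 6.01 -3.45 -9.53] dp with final axes [ 5.96 -4.   -9.35]
tool axes z,y in board [-0.054  0.999] [-0.998 -0.054] joints [-0.12  0.11  1.96 -0.    1.06 -1.67]
```

View pics/top7c.png

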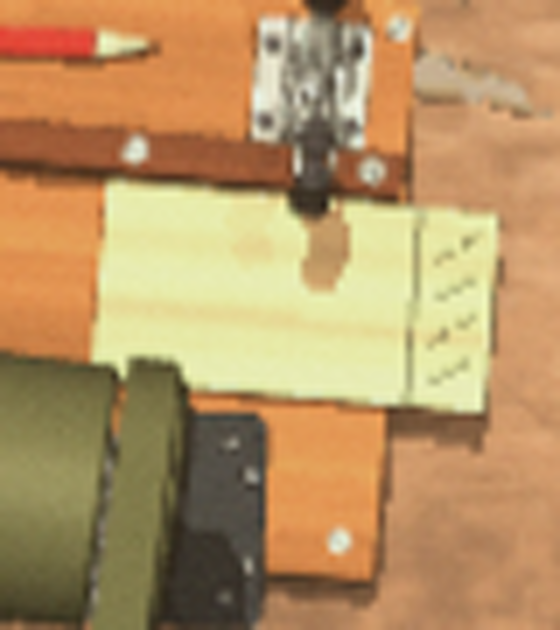

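```bash
python3 - <<'E'
from h import *
f=lambda P,z:w2b(plane("top",np.array(P,float)/7+[254.57,164.57],z)).round(1)
print("cut",f([(418,212),(409,402)],36),"waste end",f([(498,214),(486,413)],36),"left end",f([(107,181),(94,362)],36),"fence foot",f([(0,177),(405,205)],28), "fence top front", f([(0,172),(290,190),(405,199)],44))
E
```

```text
cut [[  41.  -154.3]
 [ -31.8 -156.5]] waste end [[  42.9 -184.8]
 [ -33.4 -185.8]] left end [[ 42.6 -35.4]
 [-26.9 -36.5]] fence foot [[  41.9    5.6]
 [  44.7 -149.8]] fence top front [[  41.1    5. ]
 [  43.8 -104.7]
 [  44.2 -148.4]]
```

The line is at -155.3 against an end at -149.7, so it stands about 5.6 mm clear. The edge gap is about 1–2 mm. One gentle squaring push against the fence with the open fingers is next.

Call:
jog_arm --turn '[[3.1, 0, 0], [0, 0, 0], [0, 0, 0], [0, 0, 0], [0, 0, 0], [0, 0, 0], [0, 0, 0]]' --dp '[[0, 0, -3.3], [0, -1, -3.3], [0, -1, -3.3], [3, 0, -0.2], [3, 0, 0], [2, 0, 0], [0, 0, 0]]' --gripper '[0, 0, 0, 0, 0, 0, 0]'

```text
clock: 13.12
eef_pos: [439.6, -118.2, 38.5]
eef_rot: [-1.785, 1.561, -0.318]
wrist_force: [-0.3, -0.6, 0.6]
finger_gap: 94.1
```

```bash
python3 pl.py -39 -110 31 y
```

```text
clock 13.125 tcp board [ -76.9 -109.9] z 38.5 F [-0.3 -0.6  0.6] gap 94
turn tool deg [-2.  -0.1  0.5] dp tool now(cm) [ 0.79 -3.78  0.12] dp with final axes [ 0.75 -3.79 -0.01]
tool axes z,y in board [0.034 0.999] [-0.999  0.034] joints [-0.34  0.31  1.94  0.    0.87 -1.81]
```

Call:
jog_arm --turn '[[-2, 0, 0.4], [0, 0, 0], [0, 0, 0], [0, 0, 0], [0, 0, 0], [0, 0, 0], [0, 0, 0], [0, 0, 0]]' --dp '[[0.7, -0.5, 0], [0, -0.8, 0], [0, -0.7, 0], [0, -0.6, 0], [0, -0.4, 0], [0, -0.2, 0], [0, 0, 0], [0, 0, 0]]' --gripper '[0, 0, 0, 0, 0, 0, 0, 0]'

```text
clock: 14.12
eef_pos: [475.5, -120.9, 33.9]
eef_rot: [-2.084, 1.564, -0.583]
wrist_force: [-0.0, 0.3, 0.2]
finger_gap: 93.8
```

```bash
python3 pl.py -39 -110 31 y
```

```text
clock 14.125 tcp board [ -40.9 -110.1] z 33.9 F [-0.   0.3  0.2] gap 94
turn tool deg [-0.  -0.2  0.3] dp tool now(cm) [ 0.29 -0.19  0.01] dp with final axes [ 0.29 -0.19  0.01]
tool axes z,y in board [0. 1.] [-1.  0.] joints [-0.32  0.39  1.85 -0.    0.9  -1.82]
```

Now I creep forward while watching the force.

Call:
jog_arm --turn '[[0, 0, 0], [0, 0, 0], [0, 0, 0], [0, 0, 0]]' --dp '[[0.2, 0, 0], [0, -0.12, 0], [0, 0, 0], [0, 0, 0]]' --gripper '[0, 0, 0, 0]'

```text
clock: 14.62
eef_pos: [476.5, -121.0, 31.7]
eef_rot: [-2.091, 1.564, -0.591]
wrist_force: [0.1, -0.4, 0.9]
finger_gap: 94.1
```

Call:
jog_arm --turn '[[0, 0, 0], [0, 0, 0]]' --dp '[[0, -0.1, 0], [0, 0, 0]]' --gripper '[0, 0]'

```text
clock: 14.88
eef_pos: [477.5, -121.1, 31.7]
eef_rot: [-2.093, 1.564, -0.593]
wrist_force: [-0.7, -1.3, 0.5]
finger_gap: 94.0
```

```bash
python3 pl.py -39 -110 31 y
```

```text
clock 14.875 tcp board [ -38.8 -110.2] z 31.7 F [-0.7 -1.3  0.5] gap 94
turn tool deg [-0.  -0.2  0.3] dp tool now(cm) [0.07 0.02 0.02] dp with final axes [0.07 0.02 0.02]
tool axes z,y in board [0. 1.] [-1.  0.] joints [-0.32  0.4   1.84 -0.    0.89 -1.82]
```

Call:
jog_arm --turn '[[0, 0, 0], [0, 0, 0]]' --dp '[[0, -0.1, 0], [0, 0, 0]]' --gripper '[0, 0]'

```text
clock: 15.12
eef_pos: [478.0, -121.0, 31.6]
eef_rot: [-2.199, 1.566, -0.698]
wrist_force: [-2.2, 1.2, 1.5]
finger_gap: 94.0
```

Call:
jog_arm --turn '[[0, 0, 0], [0, 0, 0]]' --dp '[[0, -0.1, 0], [0, 0, 0]]' --gripper '[0, 0]'

```text
clock: 15.38
eef_pos: [478.0, -121.0, 31.5]
eef_rot: [-2.646, 1.568, -1.146]
wrist_force: [-1.6, 0.6, 2.8]
finger_gap: 93.8
```

The force rose and motion stopped, so the blank is against the fence. Next I back off, lift high and check.

Call:
jog_arm --turn '[[0, 0, 0], [0, 0, 0], [0, 0, 0], [0, 0, 0], [0, 0, 0], [0, 0, 0]]' --dp '[[0, 0.6, 0], [0, 1, 0], [-3, 2, 0], [-5, 3, 0], [-5, 3, 0], [-3, 0, 0]]' --gripper '[0, 0, 0, 0.5, 1, 1]'

```text
clock: 16.12
eef_pos: [376.2, -112.9, 193.5]
eef_rot: [-3.085, 1.569, -1.585]
wrist_force: [0.6, 0.4, -0.1]
finger_gap: 67.7
```

```bash
python3 pl.py 145 -110 190 y; python3 - <<'E'
from h import *
b,_=snap("top","8",(255,165,335,255),7)
b,_=snap("side","8",(250,160,360,260),6)
E
```

```text
clock 16.125 tcp board [-140.5 -109.1] z 193.5 F [ 0.6  0.4 -0.1] gap 68
turn tool deg [-0.  -0.1  0. ] dp tool now(cm) [  0.35 -28.55  -0.09] dp with final axes [  0.35 -28.55  -0.09]
tool axes z,y in board [0. 1.] [-1.  0.] joints [-0.38 -0.05  1.94 -0.    1.25 -1.88]
```

View pics/top8c.png

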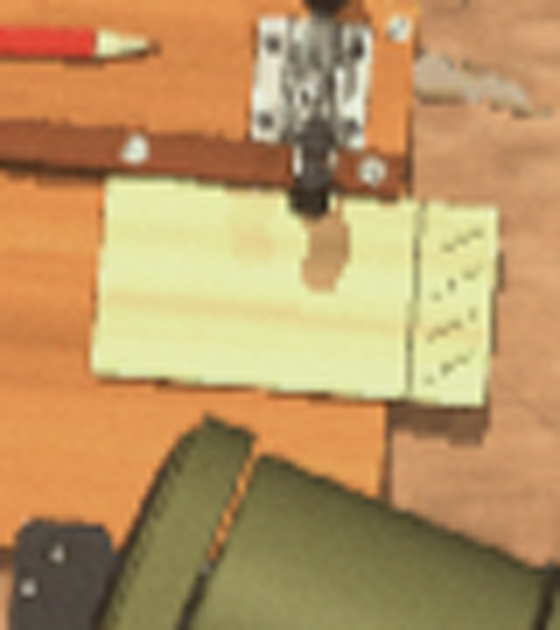

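View pics/side8c.png

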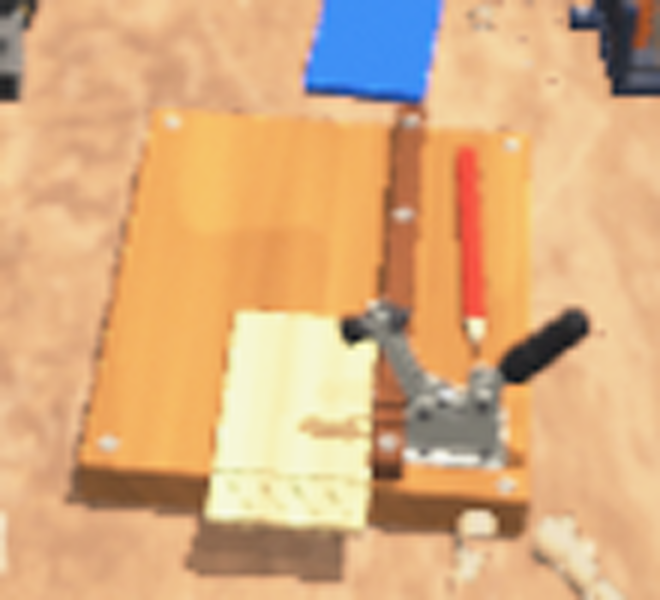

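```bash
python3 - <<'E'
from h import *
f=lambda P,z:w2b(plane("top",np.array(P,float)/7+[254.57,164.57],z)).round(1)
print("cut",f([(419,207),(409,396)],36),"waste",f([(498,207),(486,404)],36),"left",f([(107,177),(94,372)],36))
g=lambda P,z:w2b(plane("side",np.array(P,float)/6+[249.58,159.58],z)).round(1)
print("side cut",g([(217,470),(372,474)],36),"board end",g([(85,463),(525,490)],28),"fence end foot",g([(372,472)],28))
t=lambda P,z:w2b(plane("top",np.array(P,float)/[5.5,5.4]+[184.59,144.59],z)).round(1)
print("grip top view: tip, base",t([(650,18)],110),t([(641,112)],85)); print("side tip",g([(578,318)],110),g([(508,372)],85))
E
```

```text
cut [[  43.  -154.6]
 [ -29.5 -156.3]] waste [[  45.6 -184.6]
 [ -30.  -185.6]] left [[ 44.1 -35.3]
 [-30.7 -36.8]]
side cut [[ -25.3 -154.3]
 [  50.6 -148.6]] board end [[ -92.  -148.9]
 [ 126.1 -143.4]] fence end foot [[  50.6 -139.4]]
grip top view: tip, base [[ 145.8 -110. ]] [[ 106.5 -110.7]]
side tip [[ 143.4 -105.9]] [[ 112.4 -120.7]]
```

Both views agree: the line is 5.3–5.6 mm beyond the end and the blank is flush with the fence. The handle's grip end is at about (145,-110), as the description says. Next I move above it with the fingers shut.

Call:
jog_arm --turn '[[0, 0, 0], [0, 0, 0], [0, 0, 0], [0, 0, 0], [0, 0, 0], [0, 0, 0], [0, 0, 0], [0, 0, 0]]' --dp '[[0, -5, 0], [0, -5, 0], [0, -5, 0], [0, -5, 0], [0, -4, 0], [0, -3, 0], [0, -1, 0], [0, 0, 0]]' --gripper '[1, 1, 1, 1, 1, 1, 1, 1]'

```text
clock: 17.23
eef_pos: [663.2, -132.9, 185.0]
eef_rot: [2.235, 1.568, -2.547]
wrist_force: [-0.5, 0.6, -0.0]
finger_gap: 0.6
```

```bash
python3 pl.py 140 -110 125 y
```

```text
clock 17.225 tcp board [ 147.2 -109. ] z 185.0 F [-0.5  0.6 -0. ] gap 1
turn tool deg [-0.  -0.1 -0.1] dp tool now(cm) [ 6.    0.7  -0.09] dp with final axes [ 6.    0.72 -0.1 ]
tool axes z,y in board [0. 1.] [-1.  0.] joints [-0.25  0.61  1.13 -0.    1.41 -1.75]
```

Call:
jog_arm --turn '[[0, 0, 0], [0, 0, 0], [0, 0, 0], [0, 0, 0]]' --dp '[[2, 0.6, 0], [2, 0, 0], [1.5, 0, 0], [0, 0, 0]]' --gripper '[1, 1, 1, 1]'

```text
clock: 17.73
eef_pos: [654.6, -132.4, 126.5]
eef_rot: [1.914, 1.566, -2.869]
wrist_force: [-0.0, -0.9, 0.1]
finger_gap: 0.3
```

```bash
python3 pl.py 140 -110 117 y
```

```text
clock 17.725 tcp board [ 138.6 -109.1] z 126.5 F [-0.  -0.9  0.1] gap 0
turn tool deg [-0.  -0.1 -0.2] dp tool now(cm) [ 0.95 -0.15 -0.09] dp with final axes [ 0.95 -0.14 -0.09]
tool axes z,y in board [0. 1.] [-1.  0.] joints [-0.25  0.63  1.23 -0.    1.29 -1.75]
```

Call:
jog_arm --turn '[[0, 0, 0], [0, 0, 0], [0, 0, 0], [0, 0, 0], [0, 0, 0], [0, 0, 0], [0, 0, 0], [0, 0, 0]]' --dp '[[0.5, -0.1, -0.1], [0.4, 0, 0], [0.4, 0, 0], [0.4, 0, 0], [0.4, 0, 0], [0.4, 0, 0], [0.4, 0, 0], [0.4, 0, 0]]' --gripper '[1, 1, 1, 1, 1, 1, 1, 1]'

```text
clock: 18.73
eef_pos: [656.7, -134.0, 94.1]
eef_rot: [-3.063, 1.568, -1.562]
wrist_force: [-0.1, 0.0, 1.4]
finger_gap: 0.3
```

```bash
python3 pl.py 140 -110 66 y
```

```text
clock 18.725 tcp board [ 140.7 -110.5] z 94.1 F [-0.1  0.   1.4] gap 0
turn tool deg [-0.  -0.1  0. ] dp tool now(cm) [2.81 0.07 0.06] dp with final axes [2.81 0.07 0.05]
tool axes z,y in board [0. 1.] [-1.  0.] joints [-0.25  0.67  1.25 -0.    1.22 -1.75]
```

Call:
jog_arm --turn '[[0, 0, 0], [0, 0, 0], [0, 0, 0], [0, 0, 0], [0, 0, 0], [0, 0, 0]]' --dp '[[0.4, 0, 0], [0.4, 0, 0], [0.4, 0, 0], [0.4, 0, 0], [0.4, 0, 0], [0, 0, 0]]' --gripper '[1, 1, 1, 1, 1, 1]'

```text
clock: 19.48
eef_pos: [656.9, -134.0, 72.7]
eef_rot: [-2.79, 1.568, -1.289]
wrist_force: [-0.3, -0.9, 0.2]
finger_gap: 0.6
```

Call:
jog_arm --turn '[[0, 0, 0], [0, 0, 0]]' --dp '[[0.3, 0, 0], [0, 0, 0]]' --gripper '[1, 1]'

```text
clock: 19.73
eef_pos: [656.7, -134.0, 69.3]
eef_rot: [-3.045, 1.568, -1.544]
wrist_force: [-0.2, -1.3, -0.5]
finger_gap: 0.4
```

Call:
jog_arm --turn '[[0, 0, 0], [0, 0, 0]]' --dp '[[0.3, 0, 0], [0, 0, 0]]' --gripper '[1, 1]'

```text
clock: 19.98
eef_pos: [657.1, -134.1, 67.4]
eef_rot: [-2.608, 1.568, -1.108]
wrist_force: [-1.8, 1.2, 4.7]
finger_gap: 0.5
```

Call:
jog_arm --turn '[[0, 0, 0], [0, 0, 0]]' --dp '[[0.15, 0, 0], [0, 0, 0]]' --gripper '[1, 1]'

```text
clock: 20.23
eef_pos: [657.2, -134.1, 67.6]
eef_rot: [-2.48, 1.567, -0.98]
wrist_force: [-3.2, 0.3, 2.0]
finger_gap: 0.5
```

```bash
python3 pl.py 140 -110 66 y; python3 - <<'E'
from h import *
b,_=snap("side","9",(250,160,360,260),6)
E
```

```text
clock 20.225 tcp board [ 141.2 -110.6] z 67.6 F [-3.2  0.3  2. ] gap 1
turn tool deg [-0.  -0.2  0.1] dp tool now(cm) [0.16 0.12 0.06] dp with final axes [0.16 0.12 0.06]
tool axes z,y in board [0. 1.] [-1.  0.] joints [-0.25  0.69  1.27 -0.    1.18 -1.75]
```

View pics/side9c.png

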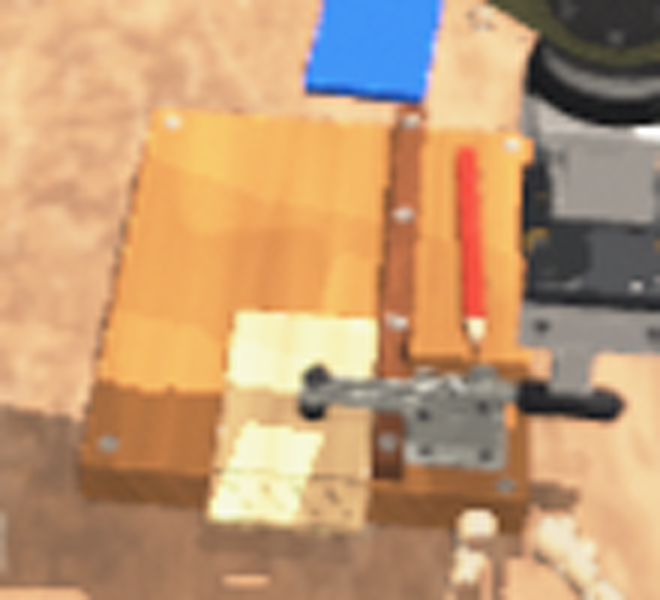

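The clamp arm is down on the blank and the handle is about level. I'll press a little more to be sure it's on its stop.

Call:
jog_arm --turn '[[0, 0, 0], [0, 0, 0]]' --dp '[[0.4, 0, 0], [0.4, 0, 0]]' --gripper '[1, 1]'

```text
clock: 20.52
eef_pos: [657.9, -134.3, 65.9]
eef_rot: [-2.165, 1.564, -0.664]
wrist_force: [-22.7, 5.0, 44.2]
finger_gap: 0.2
```

It's at the stop, at z≈66 with a firm reaction. Now straight up and away.

Call:
jog_arm --turn '[[0, 0, 0], [0, 0, 0], [0, 0, 0], [0, 0, 0], [0, 0, 0], [0, 0, 0]]' --dp '[[-0.5, 0, 0], [-2, 0, 0], [-4, 0, 0], [-5, 0, 0], [-5, 0, 0], [0, 0, 0]]' --gripper '[1, 1, 1, 1, 1, 1]'

```text
clock: 21.28
eef_pos: [656.8, -133.6, 239.6]
eef_rot: [-2.096, 1.563, -0.595]
wrist_force: [-0.8, -0.3, -1.5]
finger_gap: 0.4
```

Call:
jog_arm --turn '[[0, 0, 0], [0, 0, 0], [0, 0, 0], [0, 0, 0], [0, 0, 0], [0, 0, 0], [0, 0, 0], [0, 0, 0]]' --dp '[[0, 5, 0], [0, 5, 0], [0, 5, 2], [0, 5, 4], [0, 5, 4], [0, 5, 4], [0, 4, 4], [0, 0, 0]]' --gripper '[1, 1, 1, 1, 1, 1, 1, 1]'

```text
clock: 22.28
eef_pos: [325.0, 68.3, 232.3]
eef_rot: [-3.127, 1.569, -1.627]
wrist_force: [0.5, 0.4, 0.5]
finger_gap: 0.3
```

```bash
python3 pl.py 140 -110 66 y; python3 - <<'E'
from h import *
b,_=snap("side","10",(250,160,360,260),6)
b,_=snap("top","10",(255,145,335,255),5.5)
E
```

```text
clock 22.275 tcp board [-204.3   68. ] z 232.3 F [0.5 0.4 0.5] gap 0
turn tool deg [-0.1 -0.1  0. ] dp tool now(cm) [ 16.67 -34.45 -17.73] dp with final axes [ 16.63 -34.43 -17.8 ]
tool axes z,y in board [0.001 1.   ] [-1.     0.001] joints [ 0.1  -0.24  2.01 -0.    1.37 -1.4 ]
```

View pics/side10c.png

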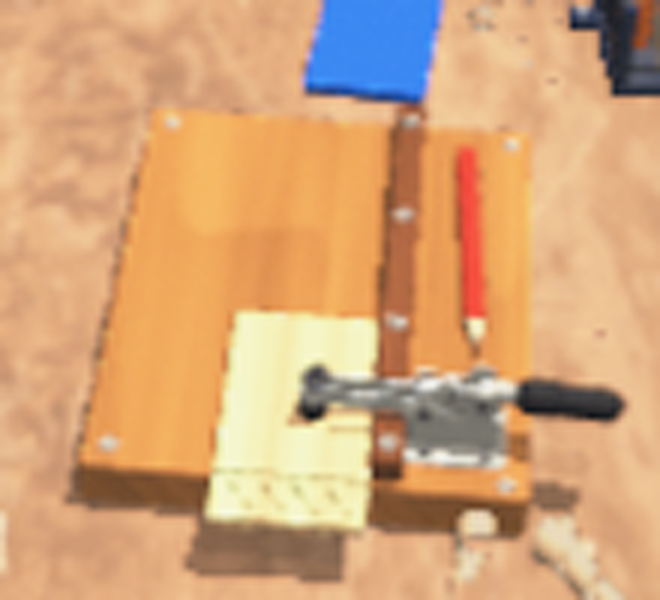

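View pics/top10c.png

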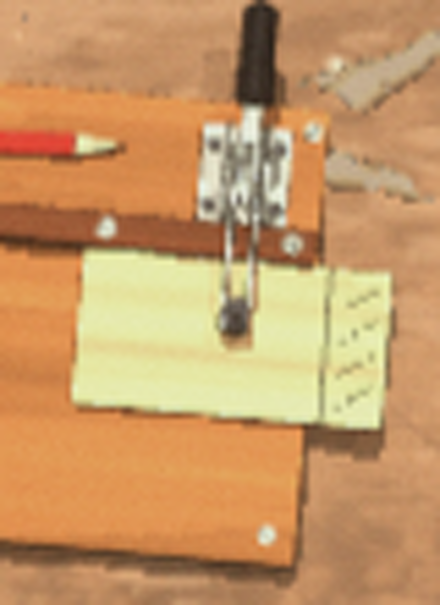

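```bash
python3 - <<'E'
from h import *
c=calibration("top")
def pt(n,d,uv):
    o,r=ray(n,[uv]); k=calibration(n)['world_from_camera'][:3,2]
    return o+r[0]*d
for n in("top","side"):
    d=np.load(f"pics/{n}10d.npy")
    L=[(258,20),(258,40),(258,60),(258,85),(235,310)] if n=="top" else [(540,392),(560,394),(580,396),(600,400),(612,402)]
    for u in L:
        uv=np.array(u)/(5.5 if n=="top" else 6)+([254.6,144.6] if n=="top" else [249.6,159.6]); dd=d[int(round(uv[1])),int(round(uv[0]))]
        P=pt(n,dd,uv); print(n,u,w2b(P).round(1),P[2].round(1))
# reference: bed and blank heights
d=np.load("pics/top10d.npy")
for u in [(150,330),(300,380),(120,500)]:
    uv=np.array(u)/5.5+[254.6,144.6]; P=pt("top",d[int(round(uv[1])),int(round(uv[0]))],uv); print("ref",w2b(P).round(1),P[2].round(1))
f=lambda P,z:w2b(plane("top",np.array(P,float)/5.5+[254.6,144.6],z)).round(1)
print("cut",f([(331,270),(322,418)],36),"waste",f([(391,273),(380,428)],36),"left",f([(84,250),(73,402)],36),"end",f([(329,118),(295,565)],28))
E
```

```text
top (258, 20) [ 156.4 -108.9] 66.2
top (258, 40) [ 147.2 -109.8] 64.3
top (258, 60) [ 137.4 -110.5] 64.7
top (258, 85) [ 124.  -111.3] 69.8
top (235, 310) [  15.  -108.8] 73.0
side (540, 392) [ 129.5 -115.8] 68.8
side (560, 394) [ 139.9 -110. ] 63.0
side (580, 396) [ 149.3 -112.8] 65.3
side (600, 400) [ 158.8 -115.9] 66.6
side (612, 402) [ 164.9 -114.8] 64.8
ref [  6.9 -70.4] 39.9
ref [ -10.8 -144.4] 37.7
ref [-74.9 -63.1] 24.0
cut [[  44.3 -155.4]
 [ -28.  -156.6]] waste [[  45.4 -184.5]
 [ -30.4 -184.8]] left [[ 43.6 -35.4]
 [-30.6 -36.4]] end [[ 120.8 -149.3]
 [ -99.2 -149.7]]
```

The grip's top is at about 65 mm (locked is about 66–67), the pad is on the blank at (15,-109), and the line is 5–6 mm beyond the end. I'll do a quick check of the loose items, then hand in.

```bash
python3 - <<'E'
import cv2,numpy as np
from cell import order,manip
a=cv2.imread("pics/top0.png").astype(int);b=cv2.imread("pics/top10.png").astype(int)
for n,(x0,y0,x1,y1) in dict(pencil=(208,164,280,176),plane=(370,145,418,205),cork=(354,214,384,258)).items():
    print(n,"mean diff",abs(a-b)[y0:y1,x0:x1].mean().round(2))
s=manip.read_state(); print(s['clock'],s['wrist_force'].round(1),abs(s['qd']).max())
print(order.sign_off())
E
```

```text
pencil mean diff 5.48
plane mean diff 6.38
cork mean diff 6.7
22.375 [ 1.1 -0.3 -0.3] 0.03613264179960766
the job is handed in; nothing more can be done
None
```

The blank is clamped against the fence with its pencil line about 5–6 mm beyond the board's right-hand end, and the job was handed in at about 22.4 s. No verdict was reported.

I pushed the blank square to the fence with the open fingers, slid it along from its left end, then squared it again until contact stopped the push. I then pressed the handle's raised end straight down with the fingers shut.

**Last checks**
- **Pencil line:** it measured about y = -156 in the top view, with the board's end at -149.5. The side view, taken before clamping, put it 5.3 mm beyond the end.
- **Fence:** the long edge sat on the fence within about 1 mm, and the blank was turned less than 1°.
- **Clamp:** the grip's top was at about 65 mm, where locked is about 66–67 mm. The handle stayed down after I let go, with the pad on the blank at about (15, -109). I could not measure the pad's force or the handle's joint angle directly.
- **Loose items:** the pencil, plane and cork block looked the same before and after; image differences there were small and of similar size.
- **Arm:** it was clear of everything, with wrist force near zero.

**Possible problems**
- **Last press:** it peaked at about 44 N at the wrist, through the fingertips. That was more than needed, and above 40 N if the arm-and-body limit also counts the fingers.
- **Camera disagreement:** the two cameras' absolute positions differed by about 3–4 mm along the board. I relied on distances between the line and the board's end, which agreed.

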